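Tuck a sample carrier under the shield flap and hold it pressed

ROBOT

A 6-joint arm with a two-finger parallel gripper is mounted at the origin on the work surface; the furniture and walls round the work are solid. World frame = base frame: x ahead of the robot, y to its left, z up, the work surface at z = 0. Lengths are in m, angles in rad, forces in N, time in s.
With the tool pointing down it reaches from about 0.3 to 0.775 m from the base axis. Payload 14.6 kg.
Tool frame: the origin (TCP) lies at the centre of the arm's flange, where the gripper is bolted on; the fingertips stand 199 mm ahead of it and the grasp point (between the pads) lies ctrl.tcp_to_grasp ahead of it (ctrl.tcp_to_grasp is the distance from the TCP to the grasp point, in m); z points along the fingers, y is the line along which they close (so a half turn about z gives the same grasp; the last joint's range is limited). The gripper opens to 94 mm and grips with 3 to 60 N. Pads are 16 mm wide; open, the fingers measure 119 mm over their backs; the gripper's body (75 mm by 177 mm) begins 78 mm behind the grasp point.
Start: joints at [-1.351, 0.3, 1.521, -0, 1.321, -0.067], TCP at [0.156, -0.528, 0.405] pointing down, gripper open.
Joint ranges: [-3.03, 3.03], [-0.79, 2.21], [0.23, 2.52], [-1.04, 4.18], [0, 3.07], [-2.55, 2.55]. Speed limits (rad/s): [2.22, 2.22, 2.57, 3.14, 3.14, 3.14].

INTERFACE

Orientations are given as [roll, pitch, yaw] about the fixed x, y, z axes, in that order (R = Rz(yaw) Ry(pitch) Rx(roll)).
In Python, from station import ctrl gives the robot as it stands. The module is installed in compiled form; this text tells all that it offers.
- The arm moves only by the shell command python3 -m jog 'ROWS' [OPENING] [FORCE]. ROWS is JSON, a list of rows, each a list of 6 numbers: the shift along the tool's x, y, z in cm, then the turn, a rotation vector about the tool's x, y, z in rad. In form: [[tx, ty, tz, ax, ay, az], ...]. A call has 1 to 8 rows; each row is the pose to reach, as a shift and turn from the pose commanded when the call began, along the tool's axes at that moment; what a row does not reach only later rows make up. A row lasts 1/10 s, in which the tool goes at most 50 mm and 8.59 degrees, less where a joint would pass 70% of its speed; a pose out of reach is approached as far as the arm can. A call with a gripper value outside its range is refused whole. OPENING is the opening in per cent of the stroke, from 0 (shut) to 100 (fully open), set as the call begins (- or left out, the last holds). The fingers move at their own pace and stop on an object; FORCE is the grip in N (left out, the last holds). Time passes only in rows, so rows that repeat a pose let the fingers close. It gives the time, the measured TCP pose, the force, the opening and the grip force at its end, in the units of the state.
- ctrl.get_obs(): the state, without advancing time (a new reading comes with each control period).
- ctrl.camera(name): name is "scene" or "side" or "wrist"; returns a dict with "img" (384x512x3 uint8, blue, green, red), "intrinsics" (3x3 intrinsics, pixels), "k1" (the pictures are not rectified: a ray, as slopes to the right and down, at radius r is drawn at 1 + k1 r^2 times it, then the intrinsics apply), "R" (3x3) and "t" (3): a world point X has camera coordinates R X + t. Camera axes: x right, y down, z forward; pixel columns grow to the right and rows downward; lengths in m; the calibration is good to about 2 mm. A picture is of the moment at which its call begins. There is no depth.
- ctrl.hand_in(): hands the job in; it is judged then, once.
The state is a dict: "time_s": time; "qpos": joint angles; "joint_vel": joint speeds; "tau": joint torques, N m; "ee_pos": TCP position; "eef_rot": TCP orientation; "force": force on the tool from outside, world axes, zero at the start; "moment": the same for the moment, N m; "grip_width": finger opening in m; "grip_force": force on a finger pad.
Only numpy, scipy, OpenCV 4.12 (cv2) and the standard library are available. Lean on these libraries where they do the work, as an engineer would, in place of code of your own. Each camera call takes 0.05 s, during which the arm holds its last target. There are 200 camera calls.

TASK

Load the sample carrier into the reading stage: slide its front edge along the bed, between the guide rails and under the hinged orange flap, until it meets the end stop, without lifting the flap. Then press the carrier flat so that the sprung white bed is fully down, and finish while still holding it pressed there; do not let go. Leave the timer, the beaker and the amber bottle where they stand.

Things in the scene. Friction and masses are not known exactly. Their poses are not given: they have to be found in the camera images.
- carrier: Loose sample carrier, 80 g: green metal plate 110 (x) x 60 (y) x 5 mm with an upright blue grip rib 36 (x) x 12 (y) mm centred at x = -20 mm, top 36 mm above the underside. Origin: centre of the plate's underside; z up. +x is its front edge (end with the white window, farther from the rib), at x = +55 mm. Starts flat on the worktop right of the stage, front pointing to about +y.
- carrier_front (a point): Middle of the carrier's front edge, at underside level (55 mm ahead of the carrier's origin).
- carrier_rib_top (a point): Centre of the top of the carrier's blue grip rib.
- stage: Stage fixed to the worktop; grey base 240 x 110 x 12 mm (x -130 to 110). Origin: at the base's underside; z up; +x is the insertion direction (about world +y), the carrier's +x goes along it. White sprung bed 180 x 62 mm (x -124 to 56), top 24 mm above the worktop when up. Two aluminium rails x 0 to 60, tops at 34 mm, 68 mm apart inside, flared mouth x -17 to 0; behind it the bed is open.
- stop_face (a point): Middle of the dark end stop's face at the height of the raised bed's top (stage x = 58 mm, y = 0, z = 24 mm; the stop reaches 36 mm high): the carrier's front edge comes here.
- flap_line (a point): Point on the raised bed's top straight below the flap's free edge (stage x = 22 mm, y = 0, z = 24 mm); the gap between bed and free edge is about 11 mm.
- flap (a joint): Angle of the orange flap, rad: 0 hanging at rest, larger when its free edge is lifted (0.1 rad lifts it 7 mm). Flap 84 mm wide, 25 g, moves freely; it hangs from a hinge pin at stage x = 94 mm, 52 mm above the worktop (posts 58 mm high) and slopes down to its free edge at stage x = 22 mm, lapping over the rails.
- bed (a joint): Travel of the sprung bed, m: 0 up, 0.005 fully down (hard stop). It stays level; under the carrier's weight it stays up; about 1 N of push starts it down and about 5 N takes it to the bottom.
- timer: Bystander: white bench timer 66 x 66 x 20 mm, loose. Origin: centre of its underside.
- beaker: Bystander: small glass beaker 52 mm across, 68 mm high, loose. Origin: centre of its underside.
- amber_bottle: Bystander: amber bottle with a black cap, 60 mm across, 102 mm high, loose. Origin: centre of its underside.

How it is judged:
By the outcome, as a careful person would: the job done as asked, in the order asked, and still so for the second after the job is handed in, while the arm keeps its last pose, push and grip.
It also fails if it takes over 38 s, if anything falls off the work surface, if the arm or the gripper's body presses on something with over 40 N, if the wrist force passes 120 N, or if a joint passes its speed limit or range.

## Working session

There is one attempt and no reset: what is moved stays moved. The work goes in short steps, Python scripts to look and compute and a shell command to move; the robot and the scene stay as the last step left them, time stands still between calls to the robot, and variables do not carry over. Pictures are saved under pics/ and viewed, at most 10 in all, crops included, and the job is handed in when it is done.

```bash
mkdir -p pics; cat > h.py <<'E'
import numpy as np, cv2
from station import ctrl
from scipy.spatial.transform import Rotation as Ro
def snap(n,f):
    c=ctrl.camera(n); cv2.imwrite('pics/'+f+'.png',c['img'])
    np.savez('pics/'+f+'.npz',K=c['intrinsics'],k1=c['k1'],R=c['R'],t=c['t']); return c
def ray(f,u,v):
    d=np.load('pics/'+f+'.npz');K=d['K'];R=d['R'];t=d['t']
    p=cv2.undistortPoints(np.array([[[u,v]]],float),K,np.array([float(d['k1']),0,0,0]),None,None,criteria=(3,50,1e-10))[0,0]
    return -R.T@t, R.T@np.array([p[0],p[1],1])
def onz(f,u,v,z):
    o,d=ray(f,u,v); return o+d*(z-o[2])/d[2]
def proj(f,X):
    d=np.load('pics/'+f+'.npz')
    return cv2.projectPoints(np.array(X,float).reshape(-1,1,3),cv2.Rodrigues(d['R'])[0],d['t'],d['K'],np.array([float(d['k1']),0,0,0]))[0][:,0]
E
python3 - <<'E'
from h import *
a=snap('scene','s1');b=snap('side','d1')
for c in (a,b): print(-c['R'].T@c['t'],c['R'][2],c['k1'])
o=ctrl.get_obs();print(o,ctrl.tcp_to_grasp)
E
```

```text
[0.55411644 0.97589777 0.84292068] [-0.0228774  -0.81288005 -0.58198166] -0.0874944427222791
[0.39459767 0.56826837 0.70860957] [ 0.11474767 -0.71786849 -0.68665697] -0.11102290449737687
{'time_s': 0.1, 'qpos': array([-1.35061605e+00,  3.00373414e-01,  1.52149810e+00,  1.60030240e-05,
        1.32070439e+00, -6.65865038e-02]), 'joint_vel': array([ 4.45672411e-04, -2.09525597e-04, -1.45150364e-03, -9.06101002e-05,
       -2.45639531e-04, -4.68648258e-04]), 'tau': array([ 3.03173416e-03, -5.32634676e+01, -3.53281689e+01,  7.09908432e-02,
        2.34965107e-02, -5.75874128e-05]), 'ee_pos': array([ 0.15556717, -0.52750663,  0.40417492]), 'eef_rot': array([-3.14061262e+00, -8.08895749e-05,  2.86762777e-01]), 'force': array([-0.57829828,  0.1389225 , -0.47709603]), 'moment': array([ 0.00017527, -0.0538746 , -0.00816221]), 'grip_force': 0.0, 'grip_width': 0.09395688549869001} 0.1804
```

View pics/s1.png

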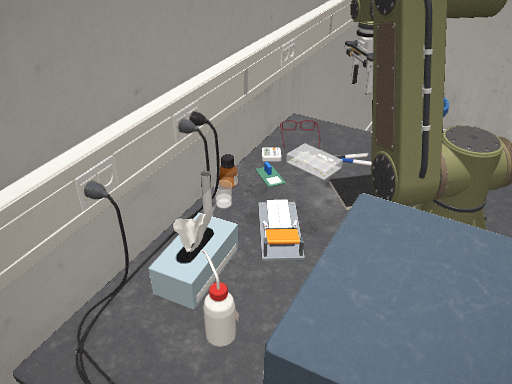

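View pics/d1.png

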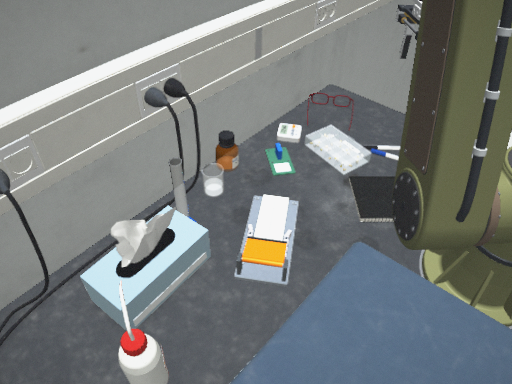

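The side view shows the carrier at about (280,160), with its window toward the camera. The stage is at about (268,235), with the flap near (265,250). The timer is behind the carrier, and the bottle and beaker are at the far left. I'll enlarge this for closer readings.

```bash
python3 - <<'E'
import cv2
i=cv2.imread('pics/d1.png')[115:287,195:315]
cv2.imwrite('pics/d1c.png',cv2.resize(i[:,:],None,fx=3.45,fy=3.45,interpolation=cv2.INTER_CUBIC))
i=cv2.imread('pics/s1.png')[140:265,205:310]
j=cv2.resize(i,None,fx=4.5,fy=4.5,interpolation=cv2.INTER_CUBIC);cv2.imwrite('pics/s1c.png',j)
E
```

```text
(no output)
```

View pics/d1c.png

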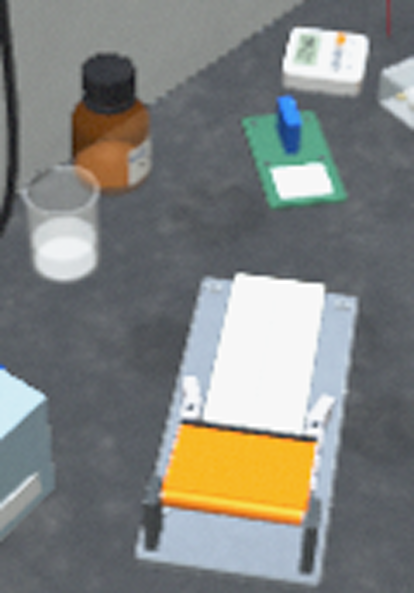

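The crop shows the carrier plate corners at about (243,118), (315,112), (345,198) and (272,205). The bed's rear corners are (237,274) and (324,284). The base corners are (203,277), (357,296), (320,580) and (138,555).

```bash
python3 - <<'E'
from h import *
def w(p,z): return onz('d1',195+p[0]/3.45-.3,115+p[1]/3.45-.3,z)
C=[w(p,.005) for p in [(243,118),(315,112),(345,198),(272,205)]]
B=[w(p,.012) for p in [(203,279),(357,297),(320,578),(139,553)]]
W=[w(p,.024) for p in [(237,274),(324,284)]]
for n,X in(('car',C),('base',B),('bed',W)):
    X=np.array(X)
    print(n,X.round(4).tolist(),X.mean(0).round(4))
    if len(X)==4:
        d=(X[2]+X[3]-X[0]-X[1])/2; print(np.linalg.norm(d),np.degrees(np.arctan2(d[1],d[0])),np.linalg.norm(X[1]-X[0]),np.degrees(np.arctan2(*(X[0]-X[1])[[1,0]])))
print('rib top', w((289,98),.036),'timer',w((327,50),.02),'beaker',w((65,265),0),'bottle',w((115,175),0))
E
```

```text
Traceback (most recent call last):
  File "h.py", line 12, in onz
    o,d=ray(f,u,v); return o+d*(z-o[2])/d[2]
        ~~~^^^^^^^
  File "h.py", line 9, in ray
    p=cv2.undistortPoints(np.array([[[u,v]]],float),K,np.array([float(d['k1']),0,0,0]),None,None,criteria=(3,50,1e-10))[0,0]
      ~~~~~~~~~~~~~~~~~~~^^^^^^^^^^^^^^^^^^^^^^^^^^^^^^^^^^^^^^^^^^^^^^^^^^^^^^^^^^^^^^^^^^^^^^^^^^^^^^^^^^^^^^^^^^^^^^
cv2.error: OpenCV(4.12.0) :-1: error: (-5:Bad argument) in function 'undistortPoints'
> Overload resolution failed:
>  - undistortPoints() got an unexpected keyword argument 'criteria'
>  - undistortPoints() got an unexpected keyword argument 'criteria'
```

```bash
sed -i 's/cv2.undistortPoints(/cv2.undistortPointsIter(/; s/None,None,criteria=(3,50,1e-10)/None,None,(3,50,1e-10)/' h.py; python3 - <<'E'
from h import *
def w(p,z): return onz('d1',195+p[0]/3.45-.3,115+p[1]/3.45-.3,z)
C=[w(p,.005) for p in [(243,118),(315,112),(345,198),(272,205)]]
B=[w(p,.012) for p in [(203,279),(357,297),(320,578),(139,553)]]
W=[w(p,.024) for p in [(237,274),(324,284)]]
for n,X in(('car',C),('base',B),('bed',W)):
    X=np.array(X)
    print(n,X.round(4).tolist(),X.mean(0).round(4))
    if len(X)==4:
        d=(X[2]+X[3]-X[0]-X[1])/2; print(np.linalg.norm(d),np.degrees(np.arctan2(d[1],d[0])),np.linalg.norm(X[1]-X[0]),np.degrees(np.arctan2(*(X[0]-X[1])[[1,0]])))
print('rib top', w((289,98),.036),'timer',w((327,50),.02),'beaker',w((65,265),0),'bottle',w((115,175),0))
E
```

```text
car [[0.5184, -0.3305, 0.005], [0.4624, -0.3502, 0.005], [0.4267, -0.2491, 0.005], [0.4798, -0.2301, 0.005]] [ 0.4718 -0.29    0.005 ]
0.10737322357936367 110.23400098890781 0.059388399935530196 19.418133353744622
base [[0.5149, -0.1346, 0.012], [0.4065, -0.1381, 0.012], [0.403, 0.0961, 0.012], [0.5097, 0.099, 0.012]] [ 0.4585 -0.0194  0.012 ]
0.23394964522757417 91.06047244050558 0.10841677547778397 1.834662355233989
bed [[0.4906, -0.132, 0.024], [0.4301, -0.1341, 0.024]] [ 0.4603 -0.1331  0.024 ]
rib top [ 0.4816675  -0.32341471  0.036     ] timer [ 0.46165254 -0.41738238  0.02      ] beaker [ 0.61706268 -0.14129292  0.        ] bottle [ 0.60456902 -0.2462957   0.        ]
```

```bash
cat >> h.py <<'E'
def go(pos,yaw_deg,grasp=True):
    "row (cm, rad) to bring grasp point to pos, tool down with yaw"
    o=ctrl.get_obs(); R0=Ro.from_euler('xyz',o['eef_rot']); R1=Ro.from_euler('xyz',[np.pi,0,np.radians(yaw_deg)])
    p=np.array(pos,float)+[0,0,ctrl.tcp_to_grasp]
    print((R0.inv().apply(p-o['ee_pos'])*100).round(2),(R0.inv()*R1).as_rotvec().round(3),o['time_s'])
E
python3 -c "
from h import *
go([.474,-.295,.17],110)"
```

```text
[ 37.12 -13.29   5.39] [-1.000e-03 -1.000e-03 -1.633e+00] 0.1
```

```bash
python3 -m jog '[[4,-1.5,0.5,0,0,-0.15],[8,-3,1,0,0,-0.3],[12,-4.5,1.5,0,0,-0.45],[16,-6,2,0,0,-0.6],[20,-7.5,2.5,0,0,-0.75],[24,-9,3,0,0,-0.9],[28,-10.5,3.5,0,0,-1.05],[32,-12,4.5,0,0,-1.2]]' 100; python3 -c "
from h import *
go([.474,-.295,.17],110)"
```

```text
time_s: 0.9
ee_pos: [0.4298, -0.3206, 0.3598]
eef_rot: [3.141, 0.0, 1.493]
force: [0.3, -0.5, 0.0]
grip_width: 0.0943
grip_force: 0.0
[2.9  4.21 0.94] [ 0.     0.001 -0.427] 0.9
```

```bash
python3 -m jog '[[1,1.5,0.3,0,0,-0.14],[2,3,0.6,0,0,-0.28],[2.9,4.2,0.9,0,0,-0.427],[2.9,4.2,0.9,0,0,-0.427],[2.9,4.2,0.9,0,0,-0.427]]'; python3 -c "
from h import *
c=snap('wrist','w1');snap('side','d2');go([.479,-.309,.0256],110);print(c['R'].T@-c['t'])"
```

```text
time_s: 1.4
ee_pos: [0.4726, -0.2966, 0.3504]
eef_rot: [-3.141, -0.001, 1.91]
force: [0.1, 0.0, 0.9]
grip_width: 0.0939
grip_force: 0.0
[-1.36  0.23 14.47] [-0.   -0.   -0.01] 1.5
[ 0.44909175 -0.22987211  0.33123912]
```

View pics/w1.png

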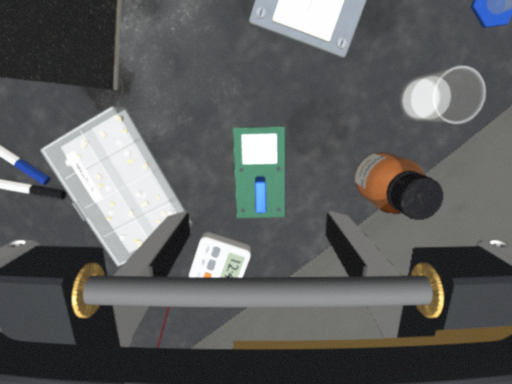

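The wrist view shows the carrier plate corners at (234,128), (285,127), (285,217) and (236,218), nearly aligned with the tool. The fingers lie on either side of the rib axis. The stage's rear corners are near (250,20) and (345,56).

```bash
python3 - <<'E'
from h import *
X=np.array([onz('w1',u,v,.005) for u,v in [(285,217),(236,218),(234,128),(285,127)]])
d=(X[2]+X[3]-X[0]-X[1])/2;e=X[0]-X[1]
print(X.round(4).tolist(),X.mean(0),np.linalg.norm(d),np.degrees(np.arctan2(d[1],d[0])),np.linalg.norm(e),np.degrees(np.arctan2(e[1],e[0])))
u=d/np.linalg.norm(d); r=X.mean(0)-.02*u; print('rib',r)
for q in (r[:2],(.4785,-.309)): print(proj('w1',[*q,.036]),proj('d2',[*q,.036]))
go([r[0],r[1],.0256],109.9)
print(onz('w1',250,20,.012),onz('w1',345,56,.012))
E
```

```text
[[0.522, -0.3337, 0.005], [0.465, -0.3552, 0.005], [0.4282, -0.2518, 0.005], [0.4831, -0.2312, 0.005]] [ 0.47456976 -0.29297066  0.005     ] 0.10968125099678878 110.16814151692623 0.06094540811893993 20.65520600764663
rib [ 0.48146529 -0.31174435  0.005     ]
[[260.46145971 197.76878094]] [[277.94200182 145.68695775]]
[[258.75774685 194.65386335]] [[278.89417716 146.43576378]]
[-1.7   0.37 14.47] [-0.    -0.    -0.008] 1.5
[ 0.40910473 -0.13985993  0.012     ] [ 0.51666103 -0.13896365  0.012     ]
```

```bash
python3 -m jog '[[-1.55,0.3,4,0,0,-0.01],[-1.55,0.3,8,0,0,-0.01],[-1.55,0.3,11.5,0,0,-0.01],[-1.55,0.3,13.5,0,0,-0.01],[-1.55,0.3,14.4,0,0,-0.01],[-1.55,0.3,14.4,0,0,-0.01],[-1.55,0.3,14.4,0,0,-0.01]]' && python3 -m jog '[[0,0,0,0,0,0],[0,0,0,0,0,0],[0,0,0,0,0,0],[0,0,0,0,0,0],[0,0,0,0,0,0],[0,0,0,0,0,0],[0,0,0,0,0,0],[0,0,0,0,0,0]]' 0 40
```

```text
time_s: 2.2
ee_pos: [0.481, -0.3105, 0.2079]
eef_rot: [3.141, 0.001, 1.923]
force: [0.3, 0.1, 0.3]
grip_width: 0.0941
grip_force: 0.0
time_s: 3.0
ee_pos: [0.4809, -0.3101, 0.2066]
eef_rot: [-3.142, -0.0, 1.924]
force: [0.5, -0.5, -0.1]
grip_width: 0.0339
grip_force: 0.0
```

```bash
python3 -m jog '[[0,0,0,0,0,0],[0,0,0,0,0,0],[0,0,0,0,0,0],[0,0,0,0,0,0],[0,0,0,0,0,0],[0,0,0,0,0,0]]' && python3 -m jog '[[0,0,-1,0,0,0],[0,0,-3,0,0,0],[0,0,-5,0,0,0],[0,0,-6,0,0,0],[0,0,-6,0,0,0]]';  python3 -c "
from h import *
c=snap('wrist','w2');snap('side','d3')
i=cv2.imread('pics/d3.png')[110:290,200:340];j=cv2.resize(i,(467,600),interpolation=cv2.INTER_CUBIC);cv2.imwrite('pics/d3c.png',j)"
```

```text
time_s: 3.6
ee_pos: [0.4809, -0.3101, 0.2066]
eef_rot: [-3.142, -0.0, 1.924]
force: [0.7, -0.3, 0.3]
grip_width: 0.0118
grip_force: 40.0
time_s: 4.1
ee_pos: [0.481, -0.3102, 0.2682]
eef_rot: [3.14, 0.002, 1.924]
force: [-0.7, 0.2, -1.1]
grip_width: 0.0115
grip_force: 40.0
```

View pics/w2.png

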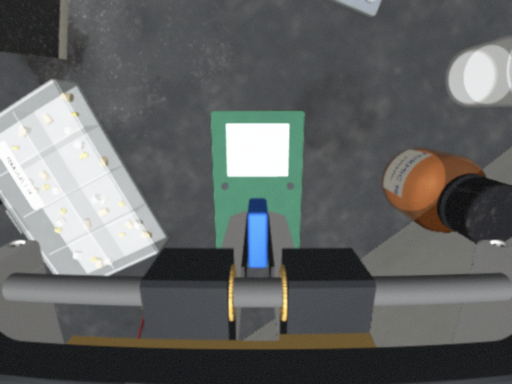

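The carrier is held level. Its front corners are at (211,112) and (305,112), in line with the tool.

```bash
python3 - <<'E'
from h import *
o=ctrl.get_obs();R=Ro.from_euler('xyz',o['eef_rot'])
A=np.array([R.inv().apply(onz('w2',u,v,o['ee_pos'][2]-.2066+.005)-o['ee_pos']) for u,v in [(211,112),(305,112)]])
print(A.round(4),A.mean(0),np.linalg.norm(A[1]-A[0]))
u=np.array([np.cos(np.radians(91.2)),np.sin(np.radians(91.2))])
p=np.array([.460,-.010])-.105*u
go([*p,.08],91.2)
E
```

```text
[[ 0.0723 -0.0291  0.2016]
 [ 0.0723  0.0312  0.2016]] [0.07228791 0.00102298 0.20162671] 0.060297647010474915
[18.94  5.    0.59] [-0.    -0.     0.332] 4.2
```

```bash
python3 -m jog '[[3,1,0,0,0,0.1],[7,2,0.1,0,0,0.2],[11,3,0.2,0,0,0.3],[15,4,0.4,0,0,0.332],[18,4.8,0.5,0,0,0.332],[18.9,5,0.6,0,0,0.332],[18.9,5,0.6,0,0,0.332],[18.9,5,0.6,0,0,0.332]]';  python3 -c "
from h import *
c=snap('wrist','w3');snap('side','d4');snap('scene','s4')
print(ctrl.get_obs()['eef_rot'])
a=cv2.imread('pics/d4.png')[110:290,190:340];a=cv2.resize(a,(500,600),interpolation=cv2.INTER_CUBIC);cv2.imwrite('pics/d4c.png',a)"
```

```text
time_s: 5.0
ee_pos: [0.4626, -0.1163, 0.2604]
eef_rot: [-3.141, 0.0, 1.592]
force: [0.9, -0.1, -0.1]
grip_width: 0.0118
grip_force: 40.0
[-3.14147547e+00  4.67789883e-05  1.59051924e+00]
```

View pics/w3.png

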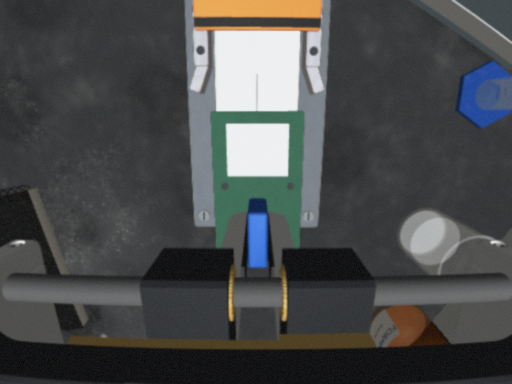

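```bash
python3 -c "
import cv2
i=cv2.imread('pics/w3.png')[0:130,180:335];cv2.imwrite('pics/w3c.png',cv2.resize(i,None,fx=4.5,fy=4.5,interpolation=cv2.INTER_CUBIC))"
```

```text
(no output)
```

View pics/w3c.png

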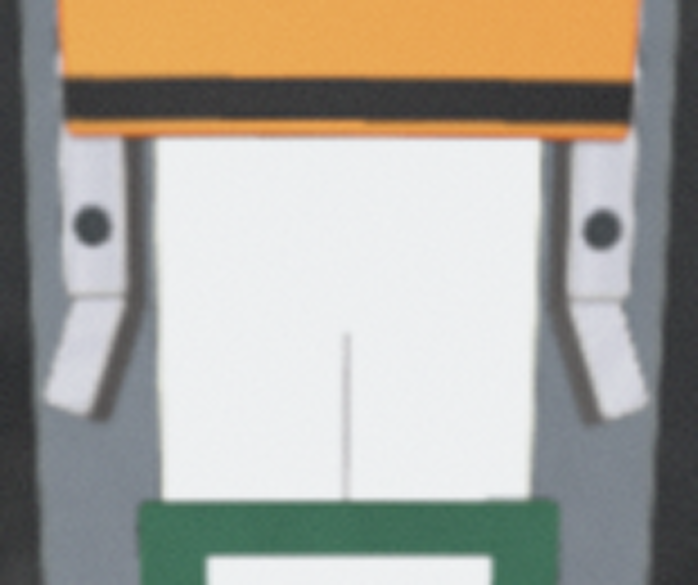

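The crop shows the bed edges at (157→162) and (540→531). The inner rail corners at stage x=0 are (125,296) and (570,298), the flap edge is at row 136, and the carrier's front corners are (140,500) and (558,500).

```bash
python3 - <<'E'
from h import *
o=ctrl.get_obs();R=Ro.from_euler('xyz',o['eef_rot'])
def t(p,z): return R.inv().apply(onz('w3',180+p[0]/4.5-.4,p[1]/4.5-.4,z)-o['ee_pos'])[:2]*1e3
zc=o['ee_pos'][2]-.2066+.005
for n,z,P in [('bed',.024,[(157,150),(540,150),(162,495),(531,495)]),('rail',.034,[(126,145),(570,145),(125,296),(570,298)]),('line',.024,[(346,335),(346,495)]),('flap',.035,[(67,136),(630,136)]),('car',zc,[(140,500),(558,500)])]:
    X=np.array([t(p,z) for p in P]);M=X.reshape(-1,2,2).mean(1) if len(P)>2 else X
    print(n,X.round(1).tolist(),'mid',M.round(1).tolist(),'slope deg',np.degrees(np.arctan2(M[0,1]-M[1,1],M[0,0]-M[1,0])).round(2))
E
```

```text
bed [[129.3, -30.3], [129.3, 30.7], [75.6, -31.0], [75.6, 30.8]] mid [[129.3, 0.2], [75.6, -0.1]] slope deg 0.32
rail [[127.3, -33.6], [127.4, 33.9], [105.5, -34.4], [105.2, 34.6]] mid [[127.4, 0.1], [105.4, 0.1]] slope deg 0.16
line [[101.0, -0.2], [75.5, -0.2]] mid [[101.0, -0.2], [75.5, -0.2]] slope deg -0.01
flap [[128.5, -42.3], [128.5, 42.8]] mid [[128.5, -42.3], [128.5, 42.8]] slope deg -90.04
car [[74.2, -29.1], [74.2, 29.8]] mid [[74.2, -29.1], [74.2, 29.8]] slope deg -90.05
```

```bash
python3 -m jog '[[0,0,1,0,0,0],[0,0,2,0,0,0],[0,0,2.6,0,0,0],[0,0,2.8,0,0,0],[0,0,2.8,0,0,0],[0,0,2.8,0,0,0]]'; for i in 1 2 3 ; do python3 -m jog '[[0,0,0.05,0,0,0],[0,0,0.1,0,0,0],[0,0,0.1,0,0,0]]'|egrep 'ee_pos|force:'; done
```

```text
time_s: 5.75
ee_pos: [0.4626, -0.1155, 0.2328]
eef_rot: [3.141, 0.0, 1.592]
force: [-0.7, -0.3, -1.0]
grip_width: 0.0119
grip_force: 40.0
ee_pos: [0.4625, -0.1155, 0.2317]
force: [0.1, -0.3, -0.4]
grip_force: 40.0
ee_pos: [0.4625, -0.1155, 0.2306]
force: [0.9, -0.1, 0.6]
grip_force: 40.0
ee_pos: [0.4625, -0.1155, 0.2297]
force: [-0.8, 0.5, 2.3]
grip_force: 40.0
```

```bash
python3 -m jog '[[0,0,-0.08,0,0,0],[0,0,-0.08,0,0,0],[1,0,-0.08,0,0,0],[2,0,-0.08,0,0,0],[2,0,-0.08,0,0,0],[2,0,-0.08,0,0,0]]'; python3 -c "
from h import *
snap('side','d5');c=snap('wrist','w5')
a=cv2.imread('pics/d5.png')[150:290,210:330];a=cv2.resize(a,(470,548),interpolation=cv2.INTER_CUBIC)
b=cv2.resize(cv2.imread('pics/w5.png')[0:250,180:335],(330,548));cv2.imwrite('pics/c5.png',np.hstack([a,b]))"
```

```text
time_s: 7.25
ee_pos: [0.4621, -0.095, 0.2305]
eef_rot: [-3.142, -0.0, 1.593]
force: [0.1, 0.5, 1.3]
grip_width: 0.0117
grip_force: 40.0
```

View pics/c5.png

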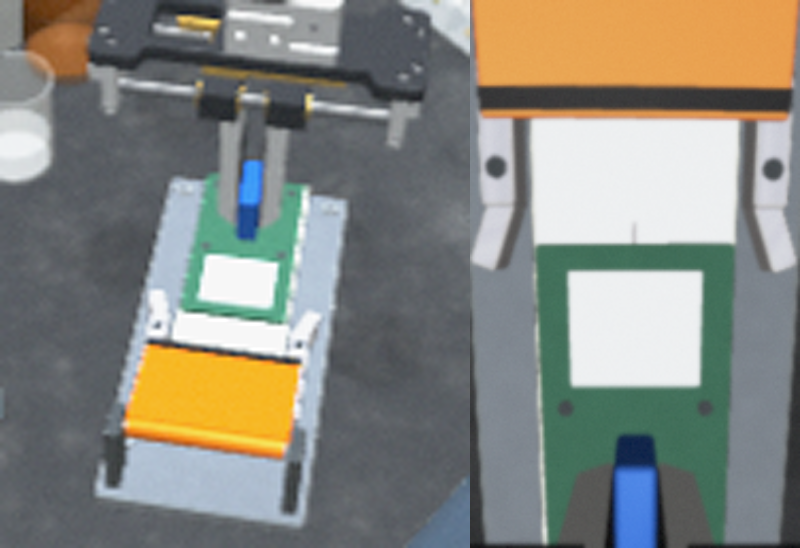

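The carrier lies flat on the bed, centred between the rails and entering the mouth. The flap is at rest. I'll slide on.

```bash
python3 -m jog '[[1,0,0,0,0,0],[2,0,0,0,0,0],[3,0,0,0,0,0],[3,0,0,0,0,0]]'|egrep 'ee_pos|force:'; python3 -m jog '[[1,0,0,0,0,0],[2,0,0,0,0,0],[3,0,0,0,0,0],[3.3,0,0,0,0,0],[3.3,0,0,0,0,0]]'|egrep 'ee_pos|force:'; for i in 1 2 3; do python3 -m jog '[[0.1,0,0,0,0,0],[0.2,0,0,0,0,0],[0.2,0,0,0,0,0]]'|egrep 'ee_pos|force:';done
```

```text
ee_pos: [0.4614, -0.0642, 0.2305]
force: [-1.0, 0.6, 0.5]
grip_force: 40.0
ee_pos: [0.4607, -0.0319, 0.2304]
force: [0.0, 0.7, 1.6]
grip_force: 40.0
ee_pos: [0.4607, -0.0306, 0.2305]
force: [0.8, -0.3, 1.5]
grip_force: 40.0
ee_pos: [0.4606, -0.0285, 0.2304]
force: [0.6, -0.2, 1.6]
grip_force: 40.0
ee_pos: [0.4606, -0.0269, 0.2305]
force: [-2.0, -10.1, 3.0]
grip_force: 40.0
```

```bash
python3 -m jog '[[-0.05,0,0,0,0,0],[-0.05,0,0,0,0,0]]'|egrep 'ee_pos|force:'; python3 - <<'E'
from h import *
snap('side','d6');c=snap('wrist','w6')
o=ctrl.get_obs();R=Ro.from_euler('xyz',o['eef_rot']);print(o['ee_pos'],o['force'])
a=cv2.imread('pics/d6.png')[170:290,220:320];a=cv2.resize(a,(457,548),interpolation=cv2.INTER_CUBIC)
b=cv2.resize(cv2.imread('pics/w6.png')[0:250,180:335],(340,548),interpolation=cv2.INTER_CUBIC);cv2.imwrite('pics/c6.png',np.hstack([a,b]))
E
```

```text
ee_pos: [0.4606, -0.0272, 0.2305]
force: [-1.3, -5.6, 1.3]
grip_force: 40.0
[ 0.4605701  -0.02719967  0.23047345] [-1.63282344 -6.08501782  1.85568872]
```

View pics/c6.png

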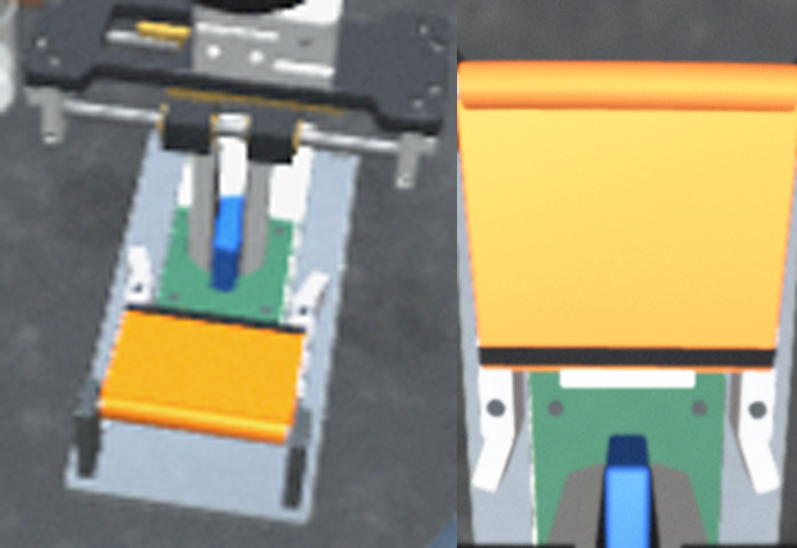

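The carrier is under the flap, with part of its window showing in front of it. The flap is at rest, with its edge at row ≈168 of the wrist image. I'll check that numerically and press down.

```bash
python3 - <<'E'
from h import *
o=ctrl.get_obs();R=Ro.from_euler('xyz',o['eef_rot'])
x=[R.inv().apply(onz('w6',257.5,v,z)-o['ee_pos'])[0]*1e3 for v,z in ((168,.035),(372/2.192,.035))]
print(x,'front stage x ~',22+74.2-np.array(x))
E
python3 -m jog '[[0,0,0.1,0,0,0],[0,0,0.2,0,0,0],[0,0,0.3,0,0,0],[0,0,0.4,0,0,0],[0,0,0.4,0,0,0],[0,0,0.4,0,0,0]]'|egrep 'ee_pos|force:'; for i in 1 2; do python3 -m jog '[[0,0,0.05,0,0,0],[0,0,0.1,0,0,0],[0,0,0.1,0,0,0]]'|egrep 'ee_pos|force:';done
```

```text
[np.float64(38.14443739438384), np.float64(37.030934148296474)] front stage x ~ [58.05556261 59.16906585]
ee_pos: [0.4606, -0.0272, 0.2266]
force: [-2.1, -5.9, 4.4]
grip_force: 40.0
ee_pos: [0.4606, -0.0272, 0.2257]
force: [-1.9, -5.0, 6.1]
grip_force: 40.0
ee_pos: [0.4607, -0.0272, 0.2254]
force: [-9.0, -4.3, 18.8]
grip_force: 40.0
```

```bash
python3 -m jog '[[0,0,-0.02,0,0,0],[0,0,-0.02,0,0,0],[0,0,-0.02,0,0,0],[0,0,-0.02,0,0,0]]'; python3 - <<'E'
from h import *
snap('side','d7');snap('wrist','w7');print(ctrl.get_obs()['force'],ctrl.get_obs()['moment'])
a=cv2.imread('pics/d7.png')[170:290,220:320];a=cv2.resize(a,(457,548),interpolation=cv2.INTER_CUBIC)
b=cv2.resize(cv2.imread('pics/w7.png')[0:250,180:335],(340,548),interpolation=cv2.INTER_CUBIC);cv2.imwrite('pics/c7.png',np.hstack([a,b]))
E
```

```text
time_s: 11.05
ee_pos: [0.4607, -0.0271, 0.2255]
eef_rot: [3.141, 0.0, 1.592]
force: [-5.7, -4.7, 15.5]
grip_width: 0.0114
grip_force: 40.0
[-6.33493243 -4.97005775 15.57390097] [-0.8945656   1.14597692 -0.03532672]
```

View pics/c7.png

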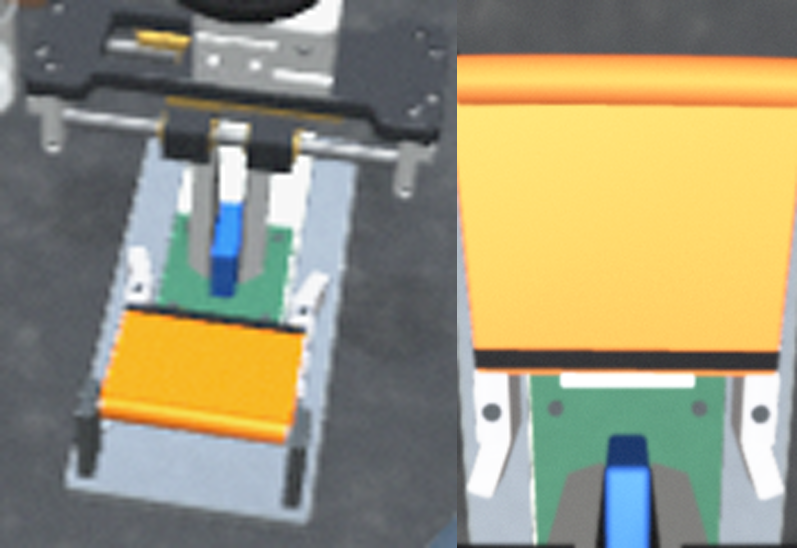

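The carrier is at the stop and pressed flat. The flap is at rest, and the push is steady at about 15 N.

```bash
python3 -c "
from station import ctrl
print(ctrl.hand_in())"
```

```text
the job is handed in; nothing more can be done
None
```

I slid the carrier under the resting flap to the end stop, pressed the bed down about 5 mm to its hard stop, and handed in at about 11 s with the arm still holding it at about 15 N. The timer, beaker and bottle were not touched.

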